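# Open the bench waste can with its lever and close it quietly

## Task

A workmate has a greasy rag to throw away: press the lever of the round waste can all the way down with a fingertip so that its lid stands wide open, and keep it there for about two seconds. Then let the lever come up slowly under the finger so that the lid settles fully shut without slamming, and take the hand away. Do not touch the lid itself, leave the square bin shut and do not move the things standing around.

Things in the scene. Friction and masses are not known exactly. Their poses are not given: they have to be found in the camera images.
- can: round steel bench waste can on a black plinth, fixed to the bench, body 200 mm across; with its domed lid shut (212 mm across) it is 231 mm high. Origin: centre of its underside, on the bench. Its -x axis points out through the lever in front; +x to the lid hinge behind (pin 140 mm behind the axis, 206 mm up). x and y level, z up. Its yaw varies
- can_lid: domed steel lid of the round can, 212 mm across, 25 mm high. Origin: middle of its underside, 206 mm above the bench when shut. Its tilt from level is its opening: 0 shut, 1.10 rad wide open, front edge up to about 0.43 m, 5.24 times the lever's angle with no slack, 0.03 rad per mm of pad travel. Its weight pushes the lever back up; let go when open, it falls and slams. Not to be touched
- can_lever (a joint): angle of the round can's lever, rad: 0 at rest (lid shut), 0.21 fully down at its hard stop (lid wide open). A dark steel bar 26 mm wide along the can's -x, pivoted on the can's axis 38 mm up; outside it ends in a ribbed pad 48 mm long (along the lever), 56 mm wide, 8 mm thick, its middle 184 mm from the can's axis (84 mm out from the wall). Needs about 4 to 20 N down on the pad
- can_pad (a point): middle of the upper face of the round can's lever pad, moves with the lever: 63 mm above the bench at rest (pad tilted 6 degrees, outer end higher), 25 mm when fully down (tilted 6 degrees the other way). It moves nearly straight down, within 2 mm
- bin: square steel scrap bin of the same make, fixed to the bench, body 196 x 196 mm, flat lid 208 x 208 mm, 222 mm high, with the same kind of lever and lid in the same places. Its origin: centre of its underside; -x points out through its lever. It may stand left or right of the round can. To be left alone
- bin_lever (a joint): angle of the square bin's lever, rad: 0 at rest (lid shut), 0.21 fully down. To be left alone
- tamper: coffee tamper standing on its 58 mm steel foot, dark wood handle, 85 mm high, about 0.4 kg, between the bins; origin: centre of its foot. Not to be moved
- portafilter: coffee filter holder, steel cup 74 mm across and 45 mm high, with a black handle 26 mm thick that reaches along its -x to 178 mm from the cup's middle; about 0.5 kg; origin: centre of the cup's underside. Not to be moved
- carton: small closed cardboard carton 130 x 90 x 70 mm, 0.35 kg; origin: centre of its underside. Not to be moved

How it is judged:
By the outcome, as a careful person would: the job done as asked, in the order asked, and still so for the second after the job is handed in, with the robot touching nothing.
It also fails if it takes over 46 s, if anything falls off the work surface, if the arm or the gripper's body presses on something with over 40 N, if the wrist force passes 120 N, or if a joint passes its speed limit or range.

## Robot

A 7-joint arm with a two-finger parallel gripper is mounted at the origin on the work surface. World frame = base frame: x ahead of the robot, y to its left, z up, the work surface at z = 0. Lengths are in mm, angles in rad, forces in N, time in s.
With the tool pointing down it reaches from about 400 to 875 mm from the base axis. Payload 4.4 kg.
Tool frame: the origin (TCP) lies at the very end of the fingers, on their centre line; the grasp point (between the pads) lies 19 mm behind it; y points along the fingers, z is the direction in which the jaws open and shut, and the axes are right-handed (so a half turn about y gives the same grasp; the last joint's range is limited). The gripper opens to 85 mm and grips with 20 to 120 N. Pads are 22 mm wide; open, the fingers measure 114 mm over their backs; the gripper's body (76 mm by 85 mm) begins 54 mm behind the grasp point. The pads swing forward as they close: fully open they stand 13 mm farther back than shut.
Start: joints at [1.255, 0.628, 0.038, 1.517, -0.027, 0.996, -0.02], TCP at [160.714, -629.832, 231.313] pointing down, gripper open.
Joint ranges: [-3.06, 3.06], [-0.37, 2.12], [-1.25, 1.32], [0.18, 2.47], [-1.1, 4.24], [0.23, 1.98], [-2.94, 2.94]. Speed limits (rad/s): [2.57, 2.57, 3.14, 3.14, 3.14, 3.14, 3.14].

## Interface

Orientations are given as [roll, pitch, yaw] about the fixed x, y, z axes, in that order (R = Rz(yaw) Ry(pitch) Rx(roll)).
In Python, from cell import * gives the robot as it stands.
- The arm moves only by the tool apply_moves, never from a script. Its argument "targets" is a list of rows, each a list of 6 numbers: the shift along the tool's x, y, z in units of 40 mm (1.0 is 40 mm), then the turn, a rotation vector about the tool's x, y, z in units of 8 degrees (1.0 is 8 degrees). A call has 1 to 12 rows; each row shifts and turns the commanded pose from where the row before left it, along the tool's axes as they then stand; what a row does not reach is not made up. A row lasts 1/8 s, in which the tool goes at most 62.5 mm and 10.7 degrees, less where a joint would pass 70% of its speed; a pose out of reach is approached as far as the arm can. A call is refused whole if a number of a shift passes 1 or a number of a turn 1, either way. A call with a gripper value outside its range is refused whole. "jaw" is the gripper command: -1 is shut, 1 is fully open, values between are in proportion, set as the call begins (left out, the last holds). The fingers move at their own pace and stop on an object; the grip force is fixed at half the most. Time passes only in rows, so rows that do not move let the fingers close. It gives the time, the measured TCP pose, the force and the opening at its end, in the units of the state.
- read_state(): the state, without advancing time (a new reading comes with each control period).
- get_image(name): name is "scene" or "top" or "wrist"; returns the picture (384x512x3 uint8, red, green, blue); there is no depth.
- calibration(name): a dict with "fx", "fy", "cx", "cy" (pixels), "world_from_camera" (4x4, takes a point from camera to world coordinates). Camera axes: x right, y down, z forward; pixel columns grow to the right and rows downward; lengths in mm; the calibration is good to about 2 mm. A picture is of the moment at which its call begins: read the wrist's pose just before it. calibration takes no time and is no camera call; for the wrist camera it gives the pose at the moment of the call.
- finish_job(): hands the job in, once; it reports no verdict.
The state is a dict: "clock": time; "qpos": joint angles; "qd": joint speeds; "tau": joint torques, N m; "eef_pos": TCP position; "tool_rot": TCP orientation; "force": force on the tool from outside, world axes, zero at the start; "torque": the same for the moment, N m; "width": finger opening in mm.
Only numpy, scipy, OpenCV 4.12 (cv2) and the standard library are available. Lean on these libraries where they do the work, as an engineer would, in place of code of your own. Each camera call takes 0.05 s, during which the arm holds its last target. There are 200 camera calls.

## Working session

There is one attempt and no reset: what is moved stays moved. The work goes in short steps, Python scripts to look and compute and a tool call to move; the robot and the scene stay as the last step left them, time stands still between calls to the robot, and variables do not carry over. Pictures are saved under pics/ and viewed, about 8 in all and at most 12, crops included, and the job is handed in when it is done.

Besides the shell and the picture viewer there is one more tool, called after "Request:" as name([rows], argument=value, ...), one row to a line, values as JSON. apply_moves: Moves the arm, as the interface text tells. Its arguments: {"type":"object","properties":{"targets":{"type":"array"},"jaw":{"type":"number"}},"required":["targets"]}

```bash
mkdir -p pics; python3 - <<'E'
from cell import *
import cv2
s=read_state();print(s)
for n in("scene","top"):
    im=get_image(n);cv2.imwrite(f"pics/{n}0.png",cv2.resize(im[:,:,::-1],(800,600),interpolation=cv2.INTER_CUBIC))
    print(n,calibration(n))
E
```

```text
{'clock': 0.0, 'qpos': array([ 1.25519308,  0.62934133,  0.0384067 ,  1.51841308, -0.02700033,
        0.99629459, -0.01999064]), 'qd': array([ 9.72275068e-04, -1.19839874e-03,  2.99787027e-04,  1.66329227e-03,
       -1.70815528e-04,  1.20073419e-03, -5.70732161e-06]), 'tau': array([ 4.65068820e-05, -5.63396502e+01,  1.22588620e+00, -1.93446887e+01,
        1.08568932e-02,  1.04483348e-02,  4.03849540e-06]), 'eef_pos': array([ 160.57521009, -629.18368009,  230.37714333]), 'tool_rot': array([-1.57273584e+00, -5.32590478e-06, -2.89175273e+00]), 'force': array([ 1.20970094,  0.11732549, -0.02082934]), 'torque': array([ 0.02390849, -0.00566948, -0.0577187 ]), 'width': 85.41254519527217}
scene {'fx': 463.27232976720006, 'fy': 463.27232976720006, 'cx': 259.5625536944643, 'cy': 193.23417211260613, 'world_from_camera': array([[ 9.45188301e-01, -3.06855081e-01,  1.11620049e-01,
         3.75666284e+02],
       [-3.26392149e-01, -8.97662823e-01,  2.96090563e-01,
        -4.40392655e+02],
       [ 9.34027455e-03, -3.16293243e-01, -9.48615488e-01,
         1.60205891e+03],
       [ 0.00000000e+00,  0.00000000e+00,  0.00000000e+00,
         1.00000000e+00]])}
top {'fx': 402.9814394893726, 'fy': 402.9814394893726, 'cx': 252.7913646464141, 'cy': 189.28312168228283, 'world_from_camera': array([[-1.32173023e-02, -9.85006474e-01,  1.72010316e-01,
         2.82094132e+02],
       [-9.99898329e-01,  1.39406741e-02,  2.99805108e-03,
        -1.74434761e+01],
       [-5.35103947e-03, -1.71953201e-01, -9.85090586e-01,
         1.71653152e+03],
       [ 0.00000000e+00,  0.00000000e+00,  0.00000000e+00,
         1.00000000e+00]])}
```

View pics/scene0.png

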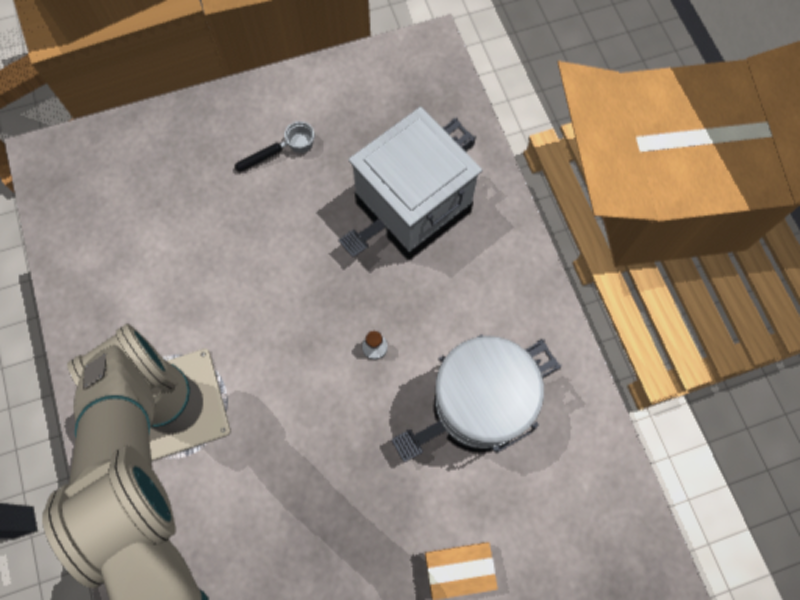

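View pics/top0.png

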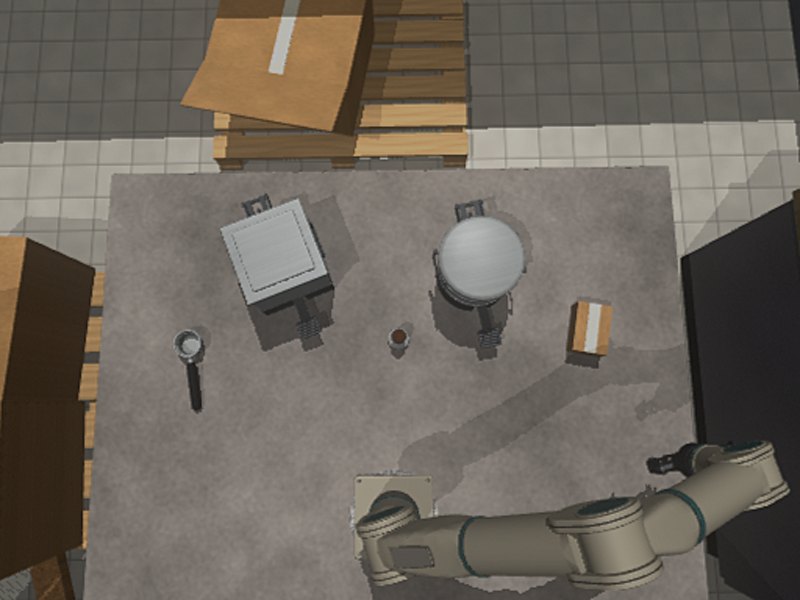

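The scene view shows the round can's pad near (402,445) and the lid centre near (490,390). In the top view the pad is near (489,339) and the lid near (482,258). The square bin is to the left and must be left alone. I'll enlarge the pad.

```bash
python3 - <<'E'
from cell import *
import cv2,numpy as np
a=get_image("scene")[260:310,235:300];b=get_image("top")[190:240,280:345]
f=lambda i:cv2.resize(i[:,:,::-1],None,fx=6,fy=6,interpolation=cv2.INTER_CUBIC)
cv2.imwrite("pics/crop.png",np.hstack([f(a),f(b)]))
def ray(n,u,v,z):
    c=calibration(n);T=c["world_from_camera"];d=T[:3,:3]@[(u-c["cx"])/c["fx"],(v-c["cy"])/c["fy"],1];o=T[:3,3]
    return (o+d*(z-o[2])/d[2]).round(1)
k=.64
print("pad",ray("scene",402*k,445*k,63),ray("top",489*k,339*k,63))
print("lid",ray("scene",490*k,389*k,215),ray("top",482*k,258*k,215))
print("tamper",ray("top",399*k,337*k,85),"carton",ray("top",592*k,327*k,70))
E
```

```text
pad [ 446.2 -257.3   63. ] [ 451.8 -258.3   63. ]
lid [ 636.  -229.2  215. ] [ 635.  -226.8  215. ]
tamper [458.  -21.5  85. ] carton [ 479.  -528.9   70. ]
```

View pics/crop.png

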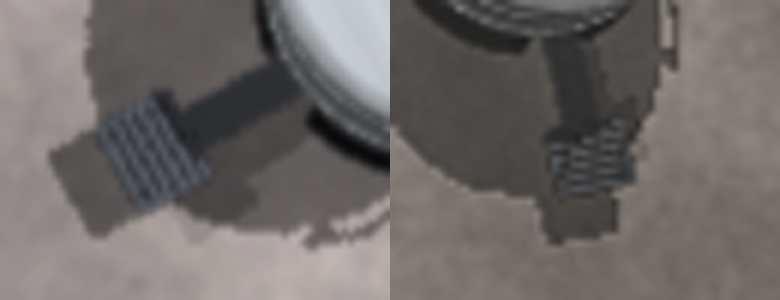

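The pad's middle is near (450,-258) and the can axis near (635,-228), which puts +x at a yaw of about 0.16. The tool's jaw axis already lies within about 5° of across the lever, so I'll keep that orientation and move over.

Request:
apply_moves([
  [-0.7,0.06,-0.6,0,0,0],
  [-0.7,0.06,-0.6,0,0,0],
  [-0.7,0.06,-0.6,0,0,0],
  [-0.7,0.06,-0.6,0,0,0],
  [-0.7,0.06,-0.6,0,0,0],
  [-0.7,0.06,-0.6,0,0,0],
  [-0.7,0.06,-0.6,0,0,0],
  [-0.7,0.06,-0.6,0,0,0],
  [-0.7,0.06,-0.6,0,0,0],
  [-0.7,0.06,-0.6,0,0,0],
  [-0.7,0.06,-0.6,0,0,0],
  [-0.7,0.06,-0.6,0,0,0],
], jaw=-1)

```text
clock: 1.7
eef_pos: [415.7, -266.7, 202.5]
tool_rot: [-1.571, 0.0, -2.892]
force: [-0.6, -0.0, -0.7]
width: 0.0
```

```bash
cat > h.py <<'E'
from cell import *
import cv2,numpy as np
from scipy.spatial.transform import Rotation as R
def st():
    s=read_state();p=s["eef_pos"];r=R.from_euler("xyz",s["tool_rot"])
    print(round(s["clock"],2),p.round(1),s["tool_rot"].round(3),"F",s["force"].round(1),"w",round(s["width"],1),"q",s["qpos"].round(2));return p,r
def to(t):
    p,r=st();print("units to",t,(r.inv().apply(np.array(t)-p)/40).round(2))
def proj(n,P):
    c=calibration(n);T=np.linalg.inv(c["world_from_camera"]);q=T[:3,:3]@P+T[:3,3];return (q[0]/q[2]*c["fx"]+c["cx"],q[1]/q[2]*c["fy"]+c["cy"])
E
python3 - <<'E'
from h import *
to([445,-259,80])
c=calibration("wrist");print(c["world_from_camera"].round(2));im=get_image("wrist")
print("pad expected",proj("wrist",np.array([450,-258,63])))
t=get_image("top")
f=cv2.resize(im,(512,384));cv2.imwrite("pics/w1.png",np.vstack([f[:,:,::-1]]))
cv2.imwrite("pics/t1.png",cv2.resize(t[130:280,230:400],None,fx=4,fy=4,interpolation=cv2.INTER_CUBIC)[:,:,::-1])
E
```

```text
1.7 [ 415.7 -266.7  202.5] [-1.571  0.    -2.892] F [-0.6 -0.  -0.7] w 0.0 q [ 0.5   0.45  0.02  1.98 -0.02  0.72 -0.79]
units to [445, -259, 80] [-0.76  3.06 -0.01]
[[ 2.5000e-01 -9.3000e-01 -2.7000e-01  4.8623e+02]
 [-9.7000e-01 -2.4000e-01 -7.0000e-02 -2.4849e+02]
 [-0.0000e+00  2.8000e-01 -9.6000e-01  3.4405e+02]
 [ 0.0000e+00  0.0000e+00  0.0000e+00  1.0000e+00]]
pad expected (np.float64(258.69125698482827), np.float64(144.49648338942885))
```

View pics/w1.png

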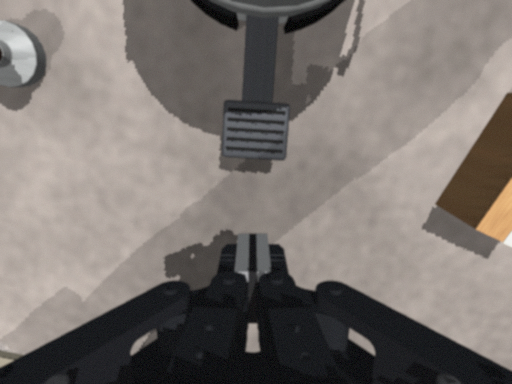

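The wrist view shows the pad at about (255,130), roughly 12 mm further in +x than my first estimate. The camera sits 70 mm on the lid side of the tool, so I'll turn the hand half a turn to keep it clear of the lid.

Request:
apply_moves([
  [0,0,0,0,-0.98,0],
  [0,0,0,0,-0.98,0],
  [0,0,0,0,-0.98,0],
  [0,0,0,0,-0.98,0],
  [0,0,0,0,-0.98,0],
  [0,0,0,0,-0.98,0],
  [0,0,0,0,-0.98,0],
  [0,0,0,0,-0.98,0],
  [0,0,0,0,-0.98,0],
  [0,0,0,0,-0.98,0],
  [0,0,0,0,-0.98,0],
  [0,0,0,0,-0.98,0],
])

```text
clock: 3.3
eef_pos: [414.6, -268.4, 202.5]
tool_rot: [-1.571, -0.0, -1.246]
force: [-0.7, 0.2, -0.6]
width: 0.1
```

Request:
apply_moves([
  [0,0,0,0,-0.98,0],
  [0,0,0,0,-0.98,0],
  [0,0,0,0,-0.98,0],
  [0,0,0,0,-0.98,0],
  [0,0,0,0,-0.98,0],
  [0,0,0,0,-0.98,0],
  [0,0,0,0,-0.98,0],
  [0,0,0,0,-0.98,0],
  [0,0,0,0,-0.98,0],
  [0,0,0,0,-0.98,0],
  [0,0,0,0,-0.98,0],
])

```text
clock: 4.68
eef_pos: [414.5, -268.6, 202.4]
tool_rot: [-1.571, 0.001, 0.259]
force: [-0.1, 0.2, 0.4]
width: -0.0
```

```bash
python3 - <<'E'
from h import *
c=calibration("wrist")
# pad backprojection with pose of picture w1 (translation unrounded; rotation rebuilt from the present one by a half turn about the tool axis)
p,r=st();T=c["world_from_camera"]
r0=R.from_euler("xyz",[-1.571,0,-2.892]);A=(r0*r.inv()).as_matrix()
Rc=A@T[:3,:3];o=A@(T[:3,3]-p)+np.array([415.7,-266.7,202.5]);print(o.round(1))
for u,v in[(255,130),(223,130),(288,130),(255,101),(255,159),(260,50)]:
    d=Rc@[(u-c["cx"])/c["fx"],(v-c["cy"])/c["fy"],1];z=63;print(u,v,(o+d*(z-o[2])/d[2]).round(1))
to([450,-258,75])
E
```

```text
4.67 [ 414.5 -268.6  202.4] [-1.571e+00  1.000e-03  2.590e-01] F [-0.1  0.2  0.4] w -0.0 q [ 1.1   0.57 -0.86  1.96  0.57  0.87  1.76]
[ 485.7 -249.1  344.1]
255 130 [ 456.1 -259.1   63. ]
223 130 [ 449.5 -233.    63. ]
288 130 [ 462.9 -286.    63. ]
255 101 [ 478.9 -253.2   63. ]
255 159 [ 432.1 -265.2   63. ]
260 50 [ 517.5 -247.4   63. ]
4.67 [ 414.5 -268.6  202.4] [-1.571e+00  1.000e-03  2.590e-01] F [-0.1  0.2  0.4] w -0.0 q [ 1.1   0.57 -0.86  1.96  0.57  0.87  1.76]
units to [450, -258, 75] [0.93 3.18 0.03]
```

Request:
apply_moves([
  [0.145,0.5,0,0,0,0],
  [0.145,0.5,0,0,0,0],
  [0.145,0.5,0,0,0,0],
  [0.145,0.5,0,0,0,0],
  [0.145,0.5,0,0,0,0],
  [0.145,0.5,0,0,0,0],
  [0,0,0,0,0,0],
])

```text
clock: 5.55
eef_pos: [448.4, -258.1, 80.9]
tool_rot: [-1.569, 0.002, 0.256]
force: [0.4, -0.3, -0.1]
width: 0.3
```

```bash
python3 - <<'E'
from h import *
st();im=get_image("wrist");print(proj("wrist",np.array([453,-258.5,63])))
s=get_image("scene")[200:320,200:370]
cv2.imwrite("pics/w2.png",np.hstack([cv2.resize(im,(320,240)),cv2.resize(s,(340,240))])[:,:,::-1])
E
```

```text
5.55 [ 448.4 -258.1   80.9] [-1.569  0.002  0.256] F [ 0.4 -0.3 -0.1] w 0.3 q [ 0.91  0.77 -0.68  2.    0.79  0.66  1.54]
(np.float64(249.74478808612258), np.float64(241.58777972984007))
```

View pics/w2.png

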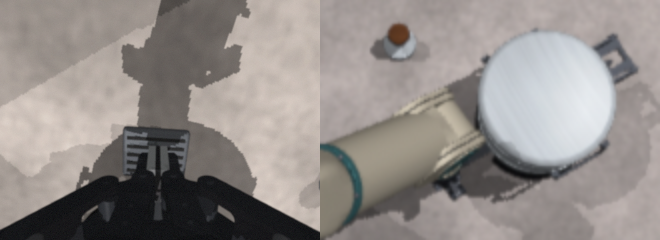

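The fingertips are centred across the pad and about 18 mm above it. I'll press down gently and watch the force.

Request:
apply_moves([
  [0,0.15,0,0,0,0],
  [0,0.15,0,0,0,0],
  [0,0.1,0,0,0,0],
  [0,0.1,0,0,0,0],
  [0,0.1,0,0,0,0],
  [0,0.1,0,0,0,0],
  [0,0,0,0,0,0],
])

```text
clock: 6.52
eef_pos: [447.6, -259.3, 54.6]
tool_rot: [-1.571, 0.002, 0.255]
force: [-3.0, -0.1, 8.7]
width: -0.3
```

```bash
python3 - <<'E'
from h import *
st()
E
```

```text
6.53 [ 447.6 -259.3   54.6] [-1.571  0.002  0.255] F [-3.  -0.1  8.7] w -0.3 q [ 0.88  0.8  -0.63  2.01  0.84  0.61  1.49]
```

Request:
apply_moves([
  [0,0.08,0,0,0,0],
  [0,0.08,0,0,0,0],
  [0,0.08,0,0,0,0],
  [0,0.08,0,0,0,0],
  [0,0.08,0,0,0,0],
  [0,0.08,0,0,0,0],
  [0,0.07,0,0,0,0],
  [0,0.06,0,0,0,0],
  [0,0.04,0,0,0,0],
  [0,0,0,0,0,0],
])

```text
clock: 7.78
eef_pos: [448.9, -258.9, 28.4]
tool_rot: [-1.571, -0.0, 0.255]
force: [-1.4, 0.1, 3.1]
width: -0.1
```

```bash
python3 - <<'E'
from h import *
st()
cv2.imwrite("pics/t3.png",np.hstack([cv2.resize(get_image("top")[100:250,240:400],(320,300)),cv2.resize(get_image("scene")[170:320,200:380],(360,300))])[:,:,::-1])
E
```

```text
7.78 [ 448.9 -258.9   28.4] [-1.571 -0.     0.255] F [-1.4  0.1  3.1] w -0.1 q [ 0.85  0.84 -0.59  2.02  0.89  0.56  1.45]
```

View pics/t3.png

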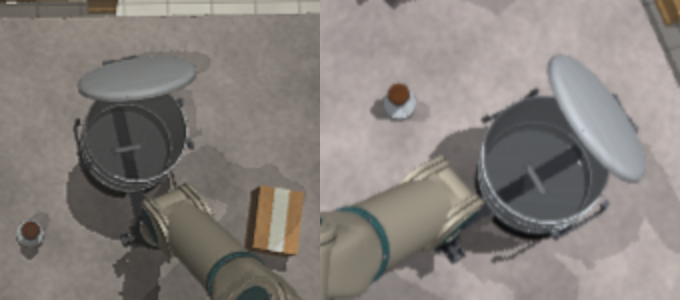

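The lid stands nearly wide open. A few more millimetres should reach the stop, and then I'll hold.

Request:
apply_moves([
  [0,0.04,0,0,0,0],
  [0,0.04,0,0,0,0],
  [0,0.03,0,0,0,0],
  [0,0.03,0,0,0,0],
  [0,0,0,0,0,0],
])

```text
clock: 8.5
eef_pos: [449.2, -258.9, 24.3]
tool_rot: [-1.572, -0.001, 0.256]
force: [-6.2, -0.3, 18.2]
width: 0.6
```

Request:
apply_moves([
  [0,0.02,0,0,0,0],
  [0,0.01,0,0,0,0],
  [0,0,0,0,0,0],
])

```text
clock: 8.88
eef_pos: [449.2, -259.0, 24.1]
tool_rot: [-1.573, -0.0, 0.256]
force: [-7.3, 1.2, 28.0]
width: -0.0
```

```bash
python3 - <<'E'
from h import *
st()
E
```

```text
8.88 [ 449.2 -259.    24.1] [-1.573 -0.     0.256] F [-7.3  1.2 28. ] w -0.0 q [ 0.84  0.85 -0.58  2.02  0.9   0.55  1.44]
```

The force jumped to 28 N with no further travel, so the lever is on its hard stop. Holding.

Request:
apply_moves([
  [0,0,0,0,0,0],
  [0,0,0,0,0,0],
  [0,0,0,0,0,0],
  [0,0,0,0,0,0],
  [0,0,0,0,0,0],
  [0,0,0,0,0,0],
  [0,0,0,0,0,0],
  [0,0,0,0,0,0],
  [0,0,0,0,0,0],
  [0,0,0,0,0,0],
  [0,0,0,0,0,0],
  [0,0,0,0,0,0],
])

```text
clock: 10.38
eef_pos: [449.2, -258.9, 24.1]
tool_rot: [-1.573, -0.001, 0.256]
force: [-8.4, 1.1, 28.5]
width: -0.0
```

Request:
apply_moves([
  [0,0,0,0,0,0],
  [0,0,0,0,0,0],
  [0,-0.03,0,0,0,0],
  [0,-0.03,0,0,0,0],
  [0,-0.03,0,0,0,0],
  [0,-0.03,0,0,0,0],
  [0,-0.03,0,0,0,0],
  [0,-0.03,0,0,0,0],
  [0,-0.03,0,0,0,0],
  [0,-0.03,0,0,0,0],
  [0,-0.03,0,0,0,0],
  [0,-0.03,0,0,0,0],
])

```text
clock: 11.88
eef_pos: [448.9, -258.9, 33.9]
tool_rot: [-1.571, -0.0, 0.255]
force: [-0.7, -0.1, 3.4]
width: 0.2
```

Request:
apply_moves([
  [0,-0.03,0,0,0,0],
  [0,-0.03,0,0,0,0],
  [0,-0.03,0,0,0,0],
  [0,-0.03,0,0,0,0],
  [0,-0.03,0,0,0,0],
  [0,-0.03,0,0,0,0],
  [0,-0.03,0,0,0,0],
  [0,-0.03,0,0,0,0],
  [0,-0.03,0,0,0,0],
  [0,-0.03,0,0,0,0],
  [0,-0.03,0,0,0,0],
  [0,-0.03,0,0,0,0],
])

```text
clock: 13.38
eef_pos: [449.1, -258.9, 48.4]
tool_rot: [-1.571, -0.001, 0.255]
force: [-1.0, 0.1, 6.8]
width: -0.0
```

Request:
apply_moves([
  [0,-0.02,0,0,0,0],
  [0,-0.02,0,0,0,0],
  [0,-0.02,0,0,0,0],
  [0,-0.02,0,0,0,0],
  [0,-0.02,0,0,0,0],
  [0,-0.02,0,0,0,0],
  [0,-0.02,0,0,0,0],
  [0,-0.02,0,0,0,0],
  [0,-0.02,0,0,0,0],
  [0,-0.02,0,0,0,0],
  [0,-0.02,0,0,0,0],
  [0,-0.02,0,0,0,0],
])

```text
clock: 14.88
eef_pos: [449.8, -258.7, 58.3]
tool_rot: [-1.571, -0.002, 0.256]
force: [-0.4, 0.6, 6.6]
width: -0.1
```

Request:
apply_moves([
  [0,-0.015,0,0,0,0],
  [0,-0.015,0,0,0,0],
  [0,-0.015,0,0,0,0],
  [0,-0.015,0,0,0,0],
  [0,-0.015,0,0,0,0],
  [0,-0.015,0,0,0,0],
  [0,-0.015,0,0,0,0],
  [0,-0.015,0,0,0,0],
  [0,-0.015,0,0,0,0],
  [0,-0.015,0,0,0,0],
  [0,-0.015,0,0,0,0],
  [0,-0.015,0,0,0,0],
])

```text
clock: 16.38
eef_pos: [449.6, -258.6, 65.0]
tool_rot: [-1.571, -0.002, 0.256]
force: [1.8, 0.1, -0.1]
width: -0.2
```

The force has gone to zero at z = 65, so the lever is fully up. I'll retreat straight up, then back towards the robot.

Request:
apply_moves([
  [0,-0.1,0,0,0,0],
  [0,-0.2,0,0,0,0],
  [-0.2,-0.5,0,0,0,0],
  [-0.3,-0.7,0,0,0,0],
  [-0.3,-0.7,0,0,0,0],
  [-0.3,-0.7,0,0,0,0],
  [-0.3,-0.5,-0.4,0,0,0],
  [-0.2,-0.3,-0.6,0,0,0],
  [0,0,-0.7,0,0,0],
  [0,0,-0.7,0,0,0],
  [0,0,-0.5,0,0,0],
  [0,0,0,0,0,0],
])

```text
clock: 17.88
eef_pos: [415.4, -388.5, 213.6]
tool_rot: [-1.571, -0.0, 0.253]
force: [0.2, 0.4, 0.6]
width: 0.2
```

```bash
python3 - <<'E'
from h import *
st()
cv2.imwrite("pics/end.png",np.hstack([cv2.resize(get_image("top")[100:260,90:410],(400,200)),cv2.resize(get_image("scene")[50:384,130:384],(381,501))[:200] if 0 else cv2.resize(get_image("scene")[180:340,220:380],(200,200))])[:,:,::-1])
E
```

```text
17.88 [ 415.4 -388.5  213.6] [-1.571 -0.     0.253] F [0.2 0.4 0.6] w 0.2 q [ 1.23  0.66 -0.85  1.75  0.58  1.    1.97]
```

View pics/end.png

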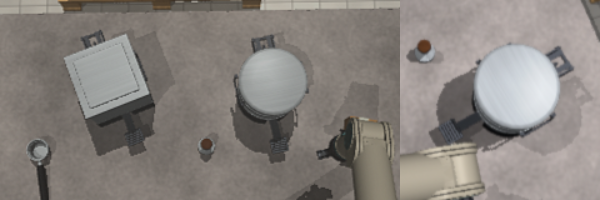

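The round lid is shut with its lever up, the square bin is shut, the tamper and portafilter haven't moved, and the hand is clear. Handing in.

```bash
python3 -c "
from cell import *
print(finish_job())"
```

```text
the job is handed in; nothing more can be done
None
```

The job is handed in: I pressed the round can's lever to its hard stop with the closed fingertips, held it, let the lid down slowly, and took the hand away.

- **Press and hold:** the force rose to about 28 N with no further travel, which I took as the stop. The lever stayed fully down for a little over 2 s.
- **Closing:** I raised the finger over about 6 s. It was still loaded at every reading until the last step, where the force fell to zero at 65 mm, about the pad's rest height.
- **Last pictures:** the round can's lid is shut with its lever up, and the square bin is shut. The tamper and portafilter look unmoved, and the gripper is clear of everything at 17.9 s.
- **Not checked:** the arm hid the carton in the final views. The tool passed no nearer than about 150 mm from it, at over 200 mm height, with no contact force in the readings.
- **Disagreement:** the wrist camera put the pad 4 to 10 mm further out than the fixed cameras. I aimed between the two readings and it worked.

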